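# Fetch the drill chuck from under the rack with the trigger reacher

### The job

The drill's steel chuck has ended up at the back of the low gap under the slatted rack. Slide the trigger reacher in, squeeze its trigger gently (its jaws are weak) so that the jaws grip the chuck, pull the chuck out still gripped and set it standing wholly on the white card, then let the jaws off it and leave the reacher standing on the bench, drawn back clear of the chuck and of the rack. Touch the chuck only with the reacher, and do not push hard on the rack or the chuck, knock the chuck over, or disturb the wooden knob, the glue bottle or the jar.

Things in the scene. Friction and masses are not known exactly. Their poses are not given: they have to be found in the camera images.
- reacher: Grey trigger reacher (pick-up tool, 0.34 kg) standing on its slippery flat underside (friction 0.15), made to slide on the bench. Origin: underside, midway between the outer faces of grip and trigger. x forward along the shaft to the jaws, z up, y left. Housing 44 wide, 30 high (x -37 to 47), shaft 16 thick at z 17, head x 197 to 225, 86 wide, 28 high. Grip and trigger stand up from the housing.
- grip_mid (a point): Middle of the grasp, 68 mm above the reacher's underside; reacher's axes. Fixed grip: 16 thick, 28 wide, z 30 to 104, rear face x = -30. Black trigger ahead of it: 12 thick, 26 wide, z 33 to 99, front face x = +30 at rest. 60 mm over both flat outer faces: taken between two fingers along x and squeezed, the trigger slides towards the grip.
- palm (a point): Middle of the flat front face of the reacher's head, between the jaws: 225 mm ahead of the reacher's origin, 16 mm up; reacher's axes.
- trigger (a joint): Trigger travel in m: 0 at rest, 0.018 fully squeezed. Each jaw moves inward 0.81 times as far. How far the pads stand proud varies, so the jaws meet a 34 mm chuck anywhere from 0.009 to 0.015: feel for it. Return spring 9 N at rest, 13 N squeezed. Once on a thing, each jaw presses it with (squeezing force - spring force) / 1.6; over 13 N harms the jaws.
- jaw_left: Left (+y of the reacher) jaw: steel plate sticking forward from the head (x 227 to 256, z 3 to 29, outer face 39.5 mm from the shaft's line at rest) with a black rubber pad inside, whose face is 24.5 to 29 mm from the shaft's line at rest, differing each time (49 to 58 mm between the pads). Frame: the reacher's, shifted by the jaw's travel.
- jaw_right: Right (-y of the reacher) jaw; likewise.
- rack: Fixed low slatted wooden rack, 150 deep x 310 wide x 67 high. Origin: centre of its underside. x runs inward from the open front (x = -75) to the back board (inner face x = +63); y across. Runners 16 thick at y = -140, 0, 140 part the gap into two bays 124 wide (centres y = -70, +70), 55 high, under four cross slats with 28 mm openings that show the bays from above.
- chuck: Dark steel drill chuck, 0.26 kg or so, standing upright: 34 mm diameter up to 30 mm, tapering to the nose at 45 mm. Origin: centre of its underside, z up. It stands in one of the rack's bays, up to 15 mm off the back board.
- mat: White card sheet lying flat on the bench, 150 mm square, 1 mm thin (things slide over it freely). Origin: its centre; x and y along its edges.
- knob: Turned light-wood drawer knob, 36 mm diameter, 37 high, standing in the rack's other bay: leave it. Origin: centre of its underside.
- glue: White plastic glue bottle, 56 mm diameter, 130 high. Origin: centre of its underside.
- jar: Glass jar with steel lid, 64 mm diameter, 70 high. Origin: centre of its underside.
Not all that is in view belongs to the job. Several things have the shape of the chuck; the one meant has the colours described above.

How it is judged:
By the outcome, as a careful person would: the job done as asked, in the order asked, and still so for the second after the job is handed in, with the robot touching nothing.
It also fails if it takes over 56 s, if anything falls off the work surface, if the arm or the gripper's body presses on something with over 40 N, if the wrist force passes 120 N, or if a joint passes its speed limit or range.

### The arm

A 6-joint arm with a two-finger parallel gripper is mounted at the origin on the work surface. World frame = base frame: x ahead of the robot, y to its left, z up, the work surface at z = 0. Lengths are in m, angles in rad, forces in N, time in s.
With the tool pointing down it reaches from about 0.35 to 0.975 m from the base axis. Payload 4.9 kg.
Tool frame: the origin (TCP) lies at the very end of the fingers, on their centre line; the grasp point (between the pads) lies 19 mm behind it; z points along the fingers, y is the line along which they close (so a half turn about z gives the same grasp; the last joint's range is limited). The gripper opens to 85 mm and grips with 20 to 120 N. Pads are 22 mm wide; open, the fingers measure 114 mm over their backs; the gripper's body (76 mm by 85 mm) begins 54 mm behind the grasp point. The pads swing forward as they close: fully open they stand 13 mm farther back than shut.
Start: joints at [-0.119, 0.053, 1.613, -0, 1.476, -0.119], TCP at [0.625, 0, 0.231] pointing down, gripper open.
Joint ranges: [-3.01, 3.01], [-1.01, 2.22], [0.06, 2.58], [-1.02, 4.17], [0.09, 2.62], [-3.14, 3.14]. Speed limits (rad/s): [2.57, 2.57, 3.14, 3.14, 3.14, 3.14].

### API

Orientations are given as a unit quaternion [w, x, y, z].
In Python, from plant import state, optics, ticket, nets gives the robot as it stands. The module is installed in compiled form; this text tells all that it offers.
- The arm moves only by the shell command python3 -m inch 'ROWS' [OPENING]. ROWS is JSON, a list of rows, each an object of numbers: "dx", "dy", "dz": the shift along the tool's x, y, z as a fraction of full scale; "rx", "ry", "rz": the turn, a rotation vector about the tool's x, y, z as a fraction of full scale. In form: [{"dx": .., "dy": .., "dz": .., "rx": .., "ry": .., "rz": ..}, ...]. A call has 1 to 5 rows; each row is the pose to reach, as a shift and turn from the pose commanded when the call began, along the tool's axes at that moment; what a row does not reach only later rows make up. Full scale, the value 1, is 0.8 m for a shift and 1.5 rad for a turn. A row lasts 1/10 s, in which the tool goes at most 50 mm and 8.59 degrees, less where a joint would pass 70% of its speed; a pose out of reach is approached as far as the arm can. A call with a number of a shift or a turn outside -1 to 1 is refused whole. A call with a gripper value outside its range is refused whole. OPENING is the opening, from -1 (shut) to 1 (fully open), set as the call begins (- or left out, the last holds). The fingers move at their own pace and stop on an object; the grip force is fixed at half the most. Time passes only in rows, so rows that repeat a pose let the fingers close. It gives the time, the measured TCP pose, the force, the opening and the grip force at its end, in the units of the state.
- state(): the state, without advancing time (a new reading comes with each control period).
- optics.grab_frame(name): name is "scene" or "side" or "wrist"; returns the picture (480x640x3 uint8, red, green, blue); there is no depth.
- optics.camera_info(name): a dict with "fx", "fy", "cx", "cy" (pixels), "R" (3x3) and "t" (3): a world point X has camera coordinates R X + t. Camera axes: x right, y down, z forward; pixel columns grow to the right and rows downward; lengths in m; the calibration is good to about 2 mm. The wrist camera is an equidistant fisheye: a pixel r from the principal point sees the ray r / f radians off the axis. A picture is of the moment at which its call begins: read the wrist's pose just before it. camera_info takes no time and is no camera call; for the wrist camera it gives the pose at the moment of the call.
- ticket.job_done(): hands the job in; it is judged then, once.
Trained networks look in the newest picture that a camera, given by its name, has taken for a name from the list of things; names that differ only in an ending like _2 or _b are one class to them, and where a whole thing is asked for, a point or a joint stands for the part that bears it (a point fixed in the world has none). Each returns a list of dicts, best first, with "confidence" (0 to 1); they miss things now and then, are a little off and sometimes report something else, mostly with a low value. They report only what shows in the picture. A call takes as long as a camera call. They do not tell look-alikes from the thing itself.
- nets.boxes_of(camera, name): "bbox" ([centre column, centre row, width, height] in pixels, round what is visible of it).
- nets.outline_of(camera, name): "pixels" (480x640 bool, what is visible of it) and "bbox" ([centre column, centre row, width, height] in pixels, round what is visible of it).
The state is a dict: "time": time; "joint_pos": joint angles; "joint_vel": joint speeds; "joint_efforts": joint torques, N m; "tool_pos": TCP position; "tool_rot": TCP orientation; "contact_force": force on the tool from outside, world axes, zero at the start; "ft_torque": the same for the moment, N m; "gripper_width": opening from 0.0 (shut) to 1.0 (fully open); "grasp_force": force on a finger pad.
Only numpy, scipy, OpenCV 4.12 (cv2) and the standard library are available. Lean on these libraries where they do the work, as an engineer would, in place of code of your own. Each camera call takes 0.05 s, during which the arm holds its last target. There are 200 camera calls.

## Working session

There is one attempt and no reset: what is moved stays moved. The work goes in short steps, Python scripts to look and compute and a shell command to move; the robot and the scene stay as the last step left them, time stands still between calls to the robot, and variables do not carry over. Pictures are saved under pics/ and viewed, at most 10 in all, crops included, and the job is handed in when it is done.

```bash
mkdir -p pics; cat > h.py <<'E'
import numpy as np, cv2
from plant import state, optics, ticket, nets
def ray(cam,u,v):
    c=optics.camera_info(cam);R=np.array(c["R"]);t=np.array(c["t"])
    a=np.array([(u-c["cx"])/c["fx"],(v-c["cy"])/c["fy"]])
    if cam=="wrist":
        r=np.hypot(*a); d=np.array([*(a/max(r,1e-9)*np.sin(r)),np.cos(r)])
    else: d=np.array([*a,1])
    return -R.T@t, R.T@d
def at(cam,u,v,z):
    o,d=ray(cam,u,v); return o+d*(z-o[2])/d[2]
def save(im,n): cv2.imwrite(f"pics/{n}.png",im[:,:,::-1])
E
python3 - <<'E'
from h import *
s=state();print(s["time"],s["tool_pos"],s["tool_rot"],s["contact_force"],s["gripper_width"])
a=optics.grab_frame("scene");b=optics.grab_frame("side")
save(a,"scene");save(b,"side")
for cam in("scene","side"):
    c=optics.camera_info(cam);print(cam,(-np.array(c["R"]).T@c["t"]).round(3))
    for n in("reacher","chuck","rack","mat","knob","glue","jar"):
        print(n,[(np.round(d["bbox"]).astype(int).tolist(),round(d["confidence"],2)) for d in nets.boxes_of(cam,n)][:5])
E
```

```text
0.0 [6.24375004e-01 9.16919779e-05 2.30078484e-01] [-8.01558350e-04  7.07108474e-01  7.07104348e-01 -6.36274222e-04] [-0.15960102  0.07992245 -0.26401936] 1.0021093976454636
scene [1.244 0.363 0.594]
reacher [([270, 183, 128, 94], 0.83)]
chuck [([504, 275, 22, 33], 0.97), ([505, 250, 25, 21], 0.65), ([453, 235, 18, 22], 0.55)]
rack [([420, 256, 118, 144], 0.81), ([245, 260, 36, 76], 0.29)]
mat [([302, 232, 102, 59], 0.91)]
knob [([440, 285, 21, 17], 0.52)]
glue [([246, 259, 40, 72], 0.96)]
jar [([157, 250, 43, 54], 0.73)]
side [ 0.493 -0.435  0.638]
reacher [([269, 376, 57, 198], 0.58)]
chuck [([239, 147, 21, 8], 0.59), ([241, 190, 12, 20], 0.57), ([270, 141, 21, 8], 0.51)]
rack [([282, 188, 176, 96], 0.93)]
mat [([295, 306, 96, 84], 0.79)]
knob []
glue [([418, 268, 47, 70], 0.73)]
jar [([464, 375, 54, 60], 0.97)]
```

View pics/scene.png

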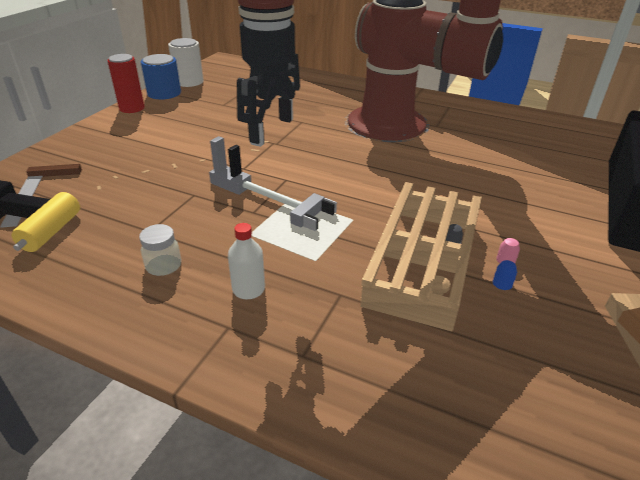

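View pics/side.png

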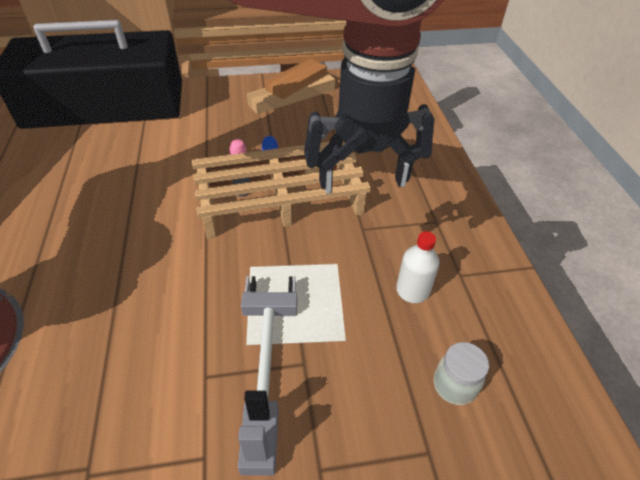

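```bash
python3 - <<'E'
from h import *
a=cv2.imread("pics/scene.png");b=cv2.imread("pics/side.png")
w=optics.grab_frame("wrist");cv2.imwrite("pics/wrist.png",w[:,:,::-1])
cv2.imwrite("pics/c1.png",cv2.resize(b[135:255,185:375],None,fx=4,fy=4,interpolation=cv2.INTER_CUBIC))
cv2.imwrite("pics/c2.png",np.vstack([cv2.resize(a[180:330,360:520],(640,600),interpolation=cv2.INTER_CUBIC)]))
for n,u,v in(("chuck side z.02",241,192),("pink",239,147),("blue",270,141)):print(n,at("side",u,v,.02).round(3))
print("chuck scene",at("scene",454,235,.03).round(3),"knob",at("scene",440,287,.02).round(3))
print("mat",[at("side",u,v,0.001).round(3)[:2].tolist() for u,v in((250,266),(338,265),(344,341),(247,343))])
print("rackfront",[at("side",u,v,0).round(3)[:2].tolist() for u,v in((209,235),(286,226),(362,215))])
print("racktop",[at("side",u,v,.067).round(3)[:2].tolist() for u,v in((199,210),(369,188),(193,160),(345,148))])
print("glue",at("side",415,296,0).round(3),"jar",at("side",459,396,0).round(3))
for cam in("side","scene"):
  d=nets.outline_of(cam,"reacher")[0]["pixels"]; cv2.imwrite(f"pics/m_{cam}.png",d*255)
c=optics.camera_info("wrist");print((-np.array(c["R"]).T@c["t"]).round(3),np.round(c["R"],2).tolist(),c["fx"])
E
```

```text
chuck side z.02 [0.461 0.26  0.02 ]
pink [0.463 0.403 0.02 ]
blue [0.53  0.416 0.02 ]
chuck scene [0.468 0.289 0.03 ] knob [0.606 0.299 0.02 ]
mat [[0.467, 0.09], [0.618, 0.072], [0.6, -0.076], [0.454, -0.058]]
rackfront [[0.398, 0.174], [0.539, 0.178], [0.685, 0.187]]
racktop [[0.391, 0.171], [0.692, 0.188], [0.378, 0.31], [0.672, 0.309]]
glue [ 0.731 -0.009  0.   ] jar [ 0.743 -0.184  0.   ]
[0.626 0.074 0.374] [[1.0, 0.0, 0.0], [-0.0, -0.96, 0.29], [0.0, -0.29, -0.96]] 371.64829954431775[ WARN:0@0.688] global loadsave.cpp:1063 imwrite_ Unsupported depth image for selected encoder is fallbacked to CV_8U.
```

View pics/c1.png

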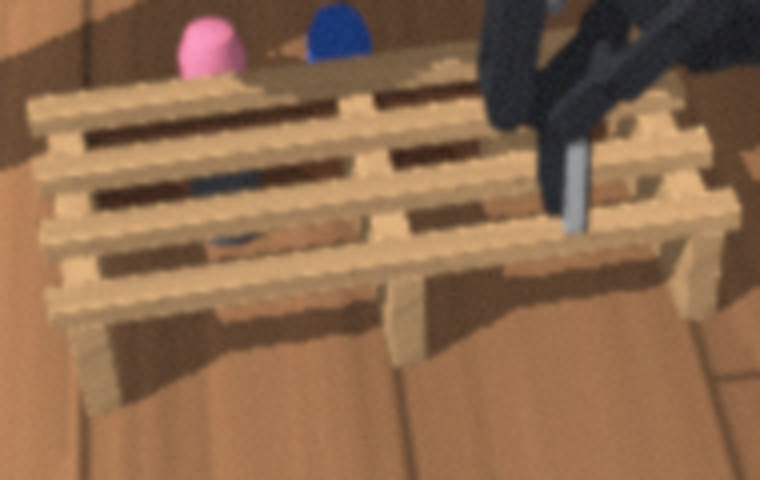

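View pics/c2.png

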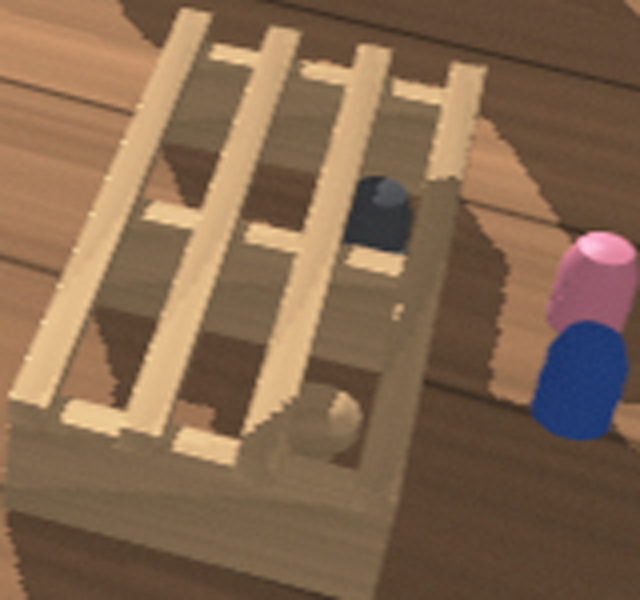

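View pics/wrist.png

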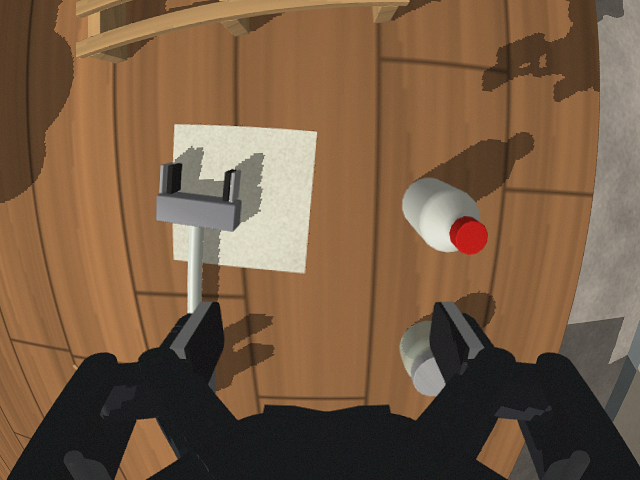

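```bash
cat >> h.py <<'E'
def proj(c,X):
    X=np.atleast_2d(X)@np.array(c["R"]).T+np.array(c["t"]); return np.c_[c["fx"]*X[:,0]/X[:,2]+c["cx"],c["fy"]*X[:,1]/X[:,2]+c["cy"]]
def pose(p,L):
    c,s=np.cos(p[2]),np.sin(p[2]);L=np.atleast_2d(L).astype(float)
    return np.c_[p[0]+c*L[:,0]-s*L[:,1],p[1]+s*L[:,0]+c*L[:,1],L[:,2]]
E
cat > fit.py <<'E'
from h import *
from scipy.optimize import least_squares,minimize
S,C=optics.camera_info("side"),optics.camera_info("scene")
L=np.array([[-75,155,67],[-75,-155,67],[75,155,67],[75,-155,67]])/1e3
ps=np.array([[197.5,210.75],[370,188],[192,159.5],[353,157]]);pc=np.array([[405,182.5],[362.5,278.75],[481.75,197],[458.75,303.75]])
f=lambda p:np.r_[(proj(S,pose(p,L))-ps).ravel(),(proj(C,pose(p,L))-pc).ravel()]
r=least_squares(f,[.535,.255,1.6],loss="soft_l1");print("rack",r.x.round(4),np.degrees(r.x[2]),f(r.x).round(1))
boxes=[(-37,47,-22,22,0,30),(-30,-14,-14,14,30,104),(18,30,-13,13,33,99),(47,197,-8,8,9,25),(197,225,-43,43,0,28),(227,256,27,39.5,3,29),(227,256,-39.5,-27,3,29)]
V=[np.array([[x,y,z] for x in b[:2] for y in b[2:4] for z in b[4:]])/1e3 for b in boxes]
def ren(c,p):
    m=np.zeros((480,640),np.uint8)
    for v in V: cv2.fillConvexPoly(m,np.round(cv2.convexHull(proj(c,pose(p,v)).astype(np.float32))*16).astype(np.int32),255,cv2.LINE_AA,4)
    return m/255.
M=[cv2.imread(f"pics/m_{k}.png",0)/255. for k in("side","scene")]
M=[m/max(m.max(),1e-9) for m in M]
def cost(p): return sum(np.abs(ren(c,p)-m).sum()/m.sum() for c,m in zip((S,C),M))
best=min((minimize(cost,[x,y,a],method="Nelder-Mead",options=dict(initial_simplex=[[x,y,a],[x+.02,y,a],[x,y+.02,a],[x,y,a+.1]],xatol=1e-4,fatol=1e-4)) for x,y,a in[(.48,-.2,1.57),(.47,-.18,1.65),(.49,-.22,1.5)]),key=lambda q:q.fun)
print("reacher",best.x.round(4),np.degrees(best.x[2]),best.fun,"palm",pose(best.x,[.225,0,.016]).round(4))
print([cost(best.x)])
ov=cv2.imread("pics/side.png");e=cv2.Canny((ren(S,best.x)*255).astype(np.uint8),50,150);ov[e>0]=(0,255,0)
o2=cv2.imread("pics/scene.png");e=cv2.Canny((ren(C,best.x)*255).astype(np.uint8),50,150);o2[e>0]=(0,255,0)
cv2.imwrite("pics/ov.png",np.hstack([cv2.resize(ov[250:480,200:360],None,fx=2.5,fy=2.5),cv2.resize(o2[125:245,200:350],(400,575))]))
for nm,cam,u,v,z in(("base front edge",'side',243.5,195.7,0),("nose",'scene',456.5,227.5,.045)):
    X=at(cam,u,v,z);d=X[:2]-r.x[:2];cc,s=np.cos(r.x[2]),np.sin(r.x[2]);print(nm,X.round(4),"rack frame",(cc*d[0]+s*d[1]).round(4),(-s*d[0]+cc*d[1]).round(4))
E
python3 fit.py
```

```text
rack [0.5355 0.2518 1.6451] 94.25684817294196 [ -1.2   1.7   0.7  -0.5  -0.2  -1.   -4.5 -18.1   0.2  -1.   -2.3   0.9
   0.1   0.   -0.3   1.6]
reacher [ 0.4629 -0.2091  1.4253] 81.6617338264866 0.37166256912986295 palm [[0.4955 0.0135 0.016 ]]
[np.float64(0.37166256912986295)]
base front edge [0.4648 0.2713 0.    ] rack frame 0.0246 0.0691
nose [0.4639 0.29   0.045 ] rack frame 0.0434 0.0687
```

View pics/ov.png

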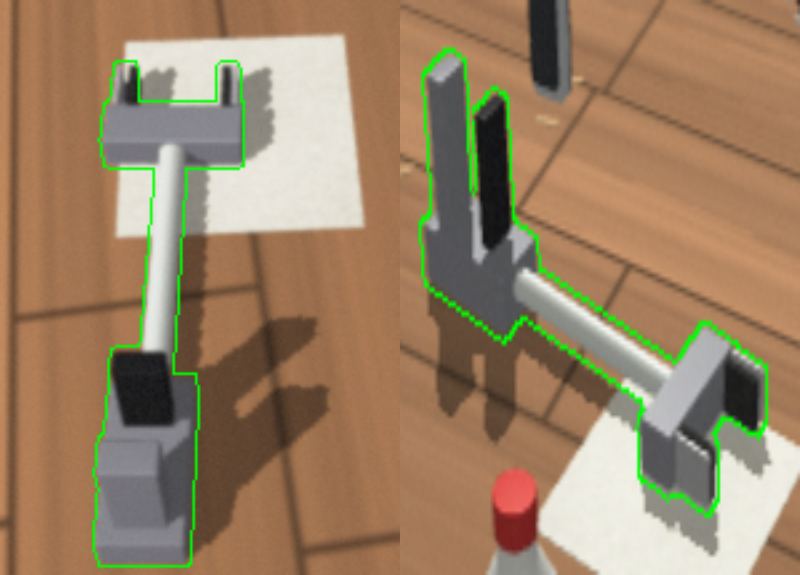

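The chuck meant is the dark steel one at scene (455,235), inside the rack. The look-alikes, pink (510,250) and blue (505,275), stand behind the rack and have the wrong colours. The reacher fit matches both views, so I'll move to above its grip.

```bash
cat > go.py <<'E'
# go.py x y z heading_deg : remaining shift/turn in tool axes and units; heading = direction of tool y
import sys
from h import *
from scipy.spatial.transform import Rotation as Ro
x,y,z,h=map(float,sys.argv[1:5]);s=state();q=s["tool_rot"]
R=Ro.from_quat([q[1],q[2],q[3],q[0]]);h=np.radians(h)
ty=np.array([np.cos(h),np.sin(h),0]);tz=np.array([0,0,-1.]);T=np.c_[np.cross(ty,tz),ty,tz]
d=R.as_matrix().T@(np.array([x,y,z])-s["tool_pos"]);w=(R.inv()*Ro.from_matrix(T)).as_rotvec()
m=R.as_matrix()[:,1]
print("t",round(s["time"],2),"pos",np.round(s["tool_pos"],4),"head",np.degrees(np.arctan2(m[1],m[0])).round(2),"F",np.round(s["contact_force"],2),"w",round(s["gripper_width"],4),"g",round(s["grasp_force"],2))
print("shift",(d/.8).round(4),"turn",(w/1.5).round(4))
E
python3 -m inch '[{"dx":-0.26,"dy":-0.2,"dz":0.1,"rz":-0.47},{"dx":-0.26,"dy":-0.2,"dz":0.1,"rz":-0.47},{"dx":-0.26,"dy":-0.2,"dz":0.1,"rz":-0.47},{"dx":-0.26,"dy":-0.2,"dz":0.1,"rz":-0.47},{"dx":-0.26,"dy":-0.2,"dz":0.1,"rz":-0.47}]' 1
python3 go.py .4629 -.2091 .13 81.66
```

```text
t 0.95 pos [ 0.625  -0.      0.2313] head -0.0 F [-0.12 -0.67 -0.17] w 1.0007 g 0.0
shift [-0.2614 -0.2026  0.1266] turn [ 0.     -0.     -0.9502]validation failed for argument at $[0]...
```

```bash
python3 -m inch '[{"dx":-0.26,"dy":-0.2,"dz":0.1,"rx":0,"ry":0,"rz":-0.47},{"dx":-0.26,"dy":-0.2,"dz":0.1,"rx":0,"ry":0,"rz":-0.47},{"dx":-0.26,"dy":-0.2,"dz":0.1,"rx":0,"ry":0,"rz":-0.47},{"dx":-0.26,"dy":-0.2,"dz":0.1,"rx":0,"ry":0,"rz":-0.47},{"dx":-0.26,"dy":-0.2,"dz":0.1,"rx":0,"ry":0,"rz":-0.47}]' 1
python3 go.py .4629 -.2091 .13 81.66
```

```text
time: 1.45
tool_pos: [0.4822, -0.1856, 0.1603]
tool_rot: [0.001, 0.417, 0.909, -0.0]
contact_force: [1.6, -0.4, -0.0]
gripper_width: 0.997
grasp_force: 0.0
t 1.45 pos [ 0.4822 -0.1856  0.1603] head 40.75 F [ 1.64 -0.36 -0.  ] w 0.997 g 0.0
shift [-0.0065 -0.0375  0.0378] turn [-0.      0.0008 -0.476 ]
```

```bash
python3 -m inch '[{"dx":-0.006,"dy":-0.036,"dz":0.03,"rx":0,"ry":0,"rz":-0.476},{"dx":-0.006,"dy":-0.036,"dz":0.03,"rx":0,"ry":0,"rz":-0.476},{"dx":-0.006,"dy":-0.036,"dz":0.03,"rx":0,"ry":0,"rz":-0.476},{"dx":-0.006,"dy":-0.036,"dz":0.03,"rx":0,"ry":0,"rz":-0.476},{"dx":-0.006,"dy":-0.036,"dz":0.03,"rx":0,"ry":0,"rz":-0.476}]'
python3 go.py .4629 -.2091 .13 81.66
python3 -m inch '[{"dx":0,"dy":0,"dz":0,"rx":0,"ry":0,"rz":0}]'
python3 go.py .4629 -.2091 .047 81.66
```

```text
time: 1.95
tool_pos: [0.4643, -0.207, 0.1365]
tool_rot: [0.0, 0.073, 0.997, -0.0]
contact_force: [-1.0, 0.7, -0.3]
gripper_width: 1.001
grasp_force: 0.0
t 1.95 pos [ 0.4643 -0.207   0.1365] head 81.58 F [-1.03  0.67 -0.28] w 1.0013 g 0.0
shift [ 0.0013 -0.0029  0.0081] turn [-0.0001  0.0001 -0.0009]
time: 2.05
tool_pos: [0.4644, -0.2069, 0.1365]
tool_rot: [0.0, 0.076, 0.997, -0.0]
contact_force: [0.1, -0.5, -0.0]
gripper_width: 0.999
grasp_force: 0.0
t 2.05 pos [ 0.4644 -0.2069  0.1365] head 81.28 F [ 0.11 -0.5  -0.01] w 0.999 g 0.0
shift [ 0.0014 -0.003   0.1119] turn [-0.0001  0.0001 -0.0044]
```

```bash
python3 -m inch '[{"dx":0.0014,"dy":-0.003,"dz":0.05,"rx":0,"ry":0,"rz":-0.004},{"dx":0.0014,"dy":-0.003,"dz":0.112,"rx":0,"ry":0,"rz":-0.004},{"dx":0.0014,"dy":-0.003,"dz":0.112,"rx":0,"ry":0,"rz":-0.004}]'
python3 -m inch '[{"dx":0,"dy":0,"dz":0,"rx":0,"ry":0,"rz":0},{"dx":0,"dy":0,"dz":0,"rx":0,"ry":0,"rz":0},{"dx":0,"dy":0,"dz":0,"rx":0,"ry":0,"rz":0}]' 0.45
python3 go.py .4629 -.2091 .047 81.66
python3 -c "
from h import *
save(np.hstack([optics.grab_frame('side')[200:480,180:400],optics.grab_frame('scene')[60:340,150:400]]),'v2')"
```

```text
time: 2.35
tool_pos: [0.4577, -0.2057, 0.0398]
tool_rot: [-0.006, 0.074, 0.997, 0.003]
contact_force: [0.2, 0.2, -1.0]
gripper_width: 1.004
grasp_force: 0.0
time: 2.65
tool_pos: [0.4649, -0.2102, 0.0499]
tool_rot: [0.002, 0.073, 0.997, -0.001]
contact_force: [-0.7, -0.0, 0.1]
gripper_width: 0.726
grasp_force: 0.0
t 2.65 pos [ 0.4649 -0.2102  0.0499] head 81.62 F [-0.7  -0.04  0.13] w 0.726 g 0.0
shift [0.0027 0.001  0.0036] turn [-0.0015  0.0033 -0.0005]
```

View pics/v2.png

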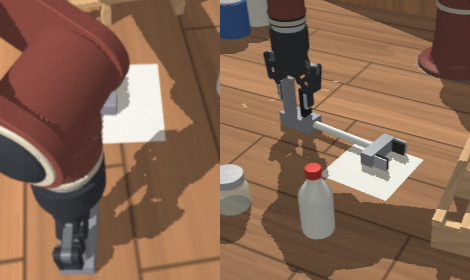

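The fingers straddle the grip and trigger, seen at about (305,80) in the right half. Next I'll close lightly onto them.

```bash
Z='{"dx":0,"dy":0,"dz":0,"rx":0,"ry":0,"rz":0}'; python3 -m inch '[{"dx":0,"dy":0,"dz":0,"rx":0,"ry":0,"rz":0},{"dx":0,"dy":0,"dz":0,"rx":0,"ry":0,"rz":0}]' 0.39
python3 -m inch '[{"dx":0,"dy":0,"dz":0,"rx":0,"ry":0,"rz":0},{"dx":0,"dy":0,"dz":0,"rx":0,"ry":0,"rz":0}]' 0.36
python3 go.py .497 -.156 .048 94.26
```

```text
time: 2.95
tool_pos: [0.4645, -0.2102, 0.0494]
tool_rot: [0.002, 0.073, 0.997, -0.001]
contact_force: [-0.9, -1.0, 6.6]
gripper_width: 0.697
grasp_force: 4.6
time: 3.15
tool_pos: [0.4646, -0.2104, 0.0497]
tool_rot: [0.002, 0.073, 0.997, -0.001]
contact_force: [-1.3, -1.3, 7.9]
gripper_width: 0.684
grasp_force: 4.7
t 3.15 pos [ 0.4646 -0.2104  0.0497] head 81.63 F [-1.26 -1.26  7.86] w 0.6836 g 4.74
shift [-0.0301  0.0732  0.0021] turn [-0.0018  0.0025 -0.1469]
```

```bash
python3 -m inch '[{"dx":-0.006,"dy":0.014,"dz":-0.001,"rx":0,"ry":0,"rz":-0.03},{"dx":-0.012,"dy":0.028,"dz":-0.001,"rx":0,"ry":0,"rz":-0.06},{"dx":-0.018,"dy":0.043,"dz":-0.001,"rx":0,"ry":0,"rz":-0.09},{"dx":-0.024,"dy":0.058,"dz":-0.001,"rx":0,"ry":0,"rz":-0.12},{"dx":-0.03,"dy":0.073,"dz":-0.001,"rx":0,"ry":0,"rz":-0.147}]'
python3 -m inch '[{"dx":0,"dy":0,"dz":0,"rx":0,"ry":0,"rz":0},{"dx":0,"dy":0,"dz":0,"rx":0,"ry":0,"rz":0}]'
python3 go.py .497 -.156 .049 94.26
cat > rfit.py <<'E'
# refit reacher from scene+side outlines (side may be occluded by the arm); start = argv x y deg
import sys
from h import *
from scipy.optimize import minimize
src=open("fit.py").read();i=src.index("boxes=");j=src.index("M=[")
S,C=optics.camera_info("side"),optics.camera_info("scene");exec(src[i:j])
ims=[optics.grab_frame(k) for k in("side","scene")];out=[]
for k in("side","scene"):
    d=nets.outline_of(k,"reacher");out.append(d[0]["pixels"]*1. if d else None)
use=[1] if len(sys.argv)<5 else [0,1]
def cost(p):
    t=0
    for k in use:
        r=ren((S,C)[k],p);m=out[k];t+=(np.abs(r-m)*(m>.5)).sum()/m.sum()+.35*(r*(m<.5)).sum()/m.sum()
    return t
x,y,a=float(sys.argv[1]),float(sys.argv[2]),np.radians(float(sys.argv[3]))
b=minimize(cost,[x,y,a],method="Nelder-Mead",options=dict(initial_simplex=[[x,y,a],[x+.01,y,a],[x,y+.01,a],[x,y,a+.05]],xatol=1e-4,fatol=1e-4))
print("reacher",b.x[:2].round(4),np.degrees(b.x[2]).round(2),b.fun,"palm",pose(b.x,[.225,0,.016]).round(4)[0])
o=[]
for k,im in enumerate(ims):
    im=im.copy();e=cv2.Canny((ren((S,C)[k],b.x)*255).astype(np.uint8),50,150);im[e>0]=(0,255,0);o.append(im)
save(cv2.resize(np.hstack([o[0][130:430,170:370],o[1][80:380,190:490]]),None,fx=1.6,fy=1.6),"rf_%d"%(state()["time"]*100))
E
python3 rfit.py .496 -.156 94.2 both; ls pics/rf*
```

```text
time: 3.65
tool_pos: [0.4972, -0.155, 0.0499]
tool_rot: [0.002, -0.039, 0.999, -0.001]
contact_force: [0.3, -1.7, 6.6]
gripper_width: 0.68
grasp_force: 4.7
time: 3.85
tool_pos: [0.4974, -0.1538, 0.0497]
tool_rot: [0.002, -0.038, 0.999, 0.0]
contact_force: [2.2, 1.3, 6.2]
gripper_width: 0.682
grasp_force: 4.8
t 3.85 pos [ 0.4974 -0.1538  0.0497] head 94.39 F [2.25 1.27 6.17] w 0.6822 g 4.77
shift [ 0.0007 -0.0027  0.0008] turn [0.     0.0028 0.0015]
reacher [ 0.4955 -0.1512] 94.01 1.7555685860714392 palm [0.4798 0.0733 0.016 ]
pics/rf_405.png
```

View pics/rf_405.png

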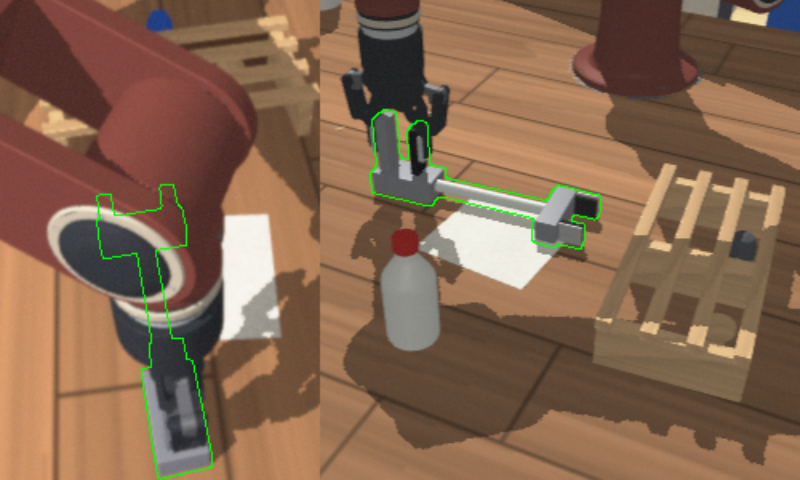

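```bash
python3 go.py .4847 .0372 .0497 94.5
```

```text
t 4.05 pos [ 0.4973 -0.1539  0.0496] head 94.36 F [1.37 2.01 7.26] w 0.6782 g 4.76
shift [-0.0025  0.2393  0.    ] turn [ 0.0003  0.0028 -0.0016]
```

```bash
python3 -m inch '[{"dx":0,"dy":0.03,"dz":0,"rx":0,"ry":0,"rz":-0.002},{"dx":-0.001,"dy":0.065,"dz":0,"rx":0,"ry":0,"rz":-0.002},{"dx":-0.001,"dy":0.1,"dz":0,"rx":0,"ry":0,"rz":-0.002},{"dx":-0.002,"dy":0.135,"dz":0,"rx":0,"ry":0,"rz":-0.002},{"dx":-0.002,"dy":0.16,"dz":0,"rx":0,"ry":0,"rz":-0.002}]'
python3 -m inch '[{"dx":0,"dy":0,"dz":0,"rx":0,"ry":0,"rz":0},{"dx":0,"dy":0,"dz":0,"rx":0,"ry":0,"rz":0}]'
python3 go.py .4847 .0372 .0497 94.5
python3 rfit.py .487 -.02 94.3; ls pics/rf*
python3 - <<'E'
from h import *
im=optics.grab_frame("scene")
save(cv2.resize(im[180:320,300:500],(800,560),interpolation=cv2.INTER_CUBIC),"v9")
E
```

```text
time: 4.55
tool_pos: [0.4888, -0.0255, 0.0497]
tool_rot: [0.002, -0.04, 0.999, -0.0]
contact_force: [0.1, -2.3, 6.3]
gripper_width: 0.68
grasp_force: 4.7
time: 4.75
tool_pos: [0.4887, -0.0248, 0.0496]
tool_rot: [0.002, -0.04, 0.999, 0.001]
contact_force: [-0.4, 3.8, 8.1]
gripper_width: 0.681
grasp_force: 4.8
t 4.75 pos [ 0.4887 -0.0248  0.0496] head 94.59 F [-0.44  3.81  8.05] w 0.6813 g 4.78
shift [-0.0012  0.0776  0.    ] turn [0.0014 0.0024 0.001 ]
reacher [ 0.4871 -0.0243] 95.39 0.24097101922288336 palm [0.466  0.1997 0.016 ]
pics/rf_405.png
pics/rf_495.png
```

View pics/v9.png

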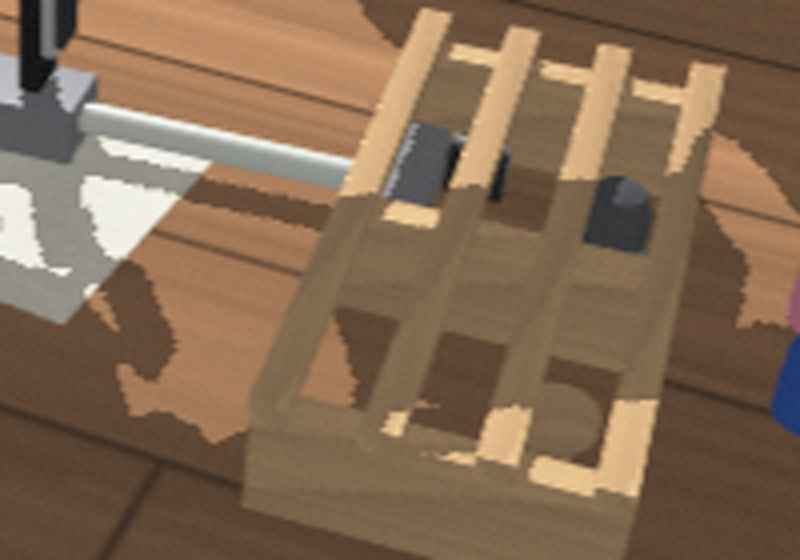

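The head is inside the bay with its line on the chuck, whose nose shows at scene (457,227). I'll advance slowly the rest of the way.

```bash
python3 -m inch '[{"dx":0,"dy":0.018,"dz":0,"rx":0,"ry":0,"rz":0.001},{"dx":0,"dy":0.036,"dz":0,"rx":0,"ry":0,"rz":0.001},{"dx":-0.001,"dy":0.052,"dz":0,"rx":0,"ry":0,"rz":0.001},{"dx":-0.001,"dy":0.066,"dz":0,"rx":0,"ry":0,"rz":0.001},{"dx":-0.001,"dy":0.077,"dz":0,"rx":0,"ry":0,"rz":0.001}]'
python3 -m inch '[{"dx":0,"dy":0,"dz":0,"rx":0,"ry":0,"rz":0},{"dx":0,"dy":0,"dz":0,"rx":0,"ry":0,"rz":0}]'
python3 go.py .4847 .0372 .0497 94.5
python3 -m inch '[{"dx":0,"dy":0,"dz":-0.001,"rx":0,"ry":0,"rz":0},{"dx":0,"dy":0,"dz":-0.001,"rx":0,"ry":0,"rz":0}]' 0.28
python3 -m inch '[{"dx":0,"dy":0,"dz":0,"rx":0,"ry":0,"rz":0},{"dx":0,"dy":0,"dz":0,"rx":0,"ry":0,"rz":0}]' 0.22
python3 go.py .4847 .0372 .0497 94.5
```

```text
time: 5.5
tool_pos: [0.4851, 0.0351, 0.0498]
tool_rot: [0.002, -0.039, 0.999, -0.001]
contact_force: [0.6, -3.0, 6.3]
gripper_width: 0.689
grasp_force: 4.7
time: 5.7
tool_pos: [0.485, 0.0361, 0.0497]
tool_rot: [0.002, -0.039, 0.999, 0.001]
contact_force: [0.5, 2.3, 6.5]
gripper_width: 0.681
grasp_force: 4.8
t 5.7 pos [0.485  0.0361 0.0497] head 94.47 F [0.52 2.32 6.46] w 0.6811 g 4.76
shift [ 0.0002  0.0014 -0.    ] turn [ 0.0011  0.0028 -0.0004]
time: 5.9
tool_pos: [0.485, 0.0353, 0.0504]
tool_rot: [0.002, -0.039, 0.999, 0.0]
contact_force: [1.1, 0.5, 7.3]
gripper_width: 0.641
grasp_force: 5.1
time: 6.1
tool_pos: [0.4852, 0.0348, 0.0508]
tool_rot: [0.002, -0.039, 0.999, -0.0]
contact_force: [-0.9, -1.6, 10.5]
gripper_width: 0.614
grasp_force: 6.5
t 6.1 pos [0.4852 0.0348 0.0508] head 94.44 F [-0.95 -1.62 10.52] w 0.6138 g 6.46
shift [0.0004 0.0031 0.0014] turn [-0.0005  0.0028 -0.0007]
```

```bash
python3 -m inch '[{"dx":0,"dy":0,"dz":0,"rx":0,"ry":0,"rz":0},{"dx":0,"dy":0,"dz":0,"rx":0,"ry":0,"rz":0}]' 0.2
python3 -m inch '[{"dx":0,"dy":0,"dz":0,"rx":0,"ry":0,"rz":0},{"dx":0,"dy":0,"dz":0,"rx":0,"ry":0,"rz":0}]' 0.18
```

```text
time: 6.3
tool_pos: [0.4853, 0.0345, 0.0509]
tool_rot: [0.002, -0.039, 0.999, -0.0]
contact_force: [-0.2, -3.2, 9.4]
gripper_width: 0.603
grasp_force: 7.3
time: 6.5
tool_pos: [0.4854, 0.0344, 0.0511]
tool_rot: [0.002, -0.039, 0.999, -0.001]
contact_force: [-0.1, -3.7, 9.8]
gripper_width: 0.593
grasp_force: 8.8
```

```bash
python3 -m inch '[{"dx":0,"dy":-0.002,"dz":-0.001,"rx":0,"ry":0,"rz":0},{"dx":0,"dy":-0.004,"dz":-0.001,"rx":0,"ry":0,"rz":0},{"dx":0,"dy":-0.004,"dz":-0.001,"rx":0,"ry":0,"rz":0}]'
python3 -m inch '[{"dx":0,"dy":0,"dz":0,"rx":0,"ry":0,"rz":0},{"dx":0,"dy":0,"dz":0,"rx":0,"ry":0,"rz":0}]' 0.16
python3 - <<'E'
from h import *
im=optics.grab_frame("scene")
save(im,"s10");save(cv2.resize(im[180:320,300:500],(800,560),interpolation=cv2.INTER_CUBIC),"v10")
for d in nets.boxes_of("scene","chuck"): print(np.round(d["bbox"]),d["confidence"])
# darkness centroid & diff with before near the chuck
a=cv2.imread("pics/v9.png").astype(int);b=cv2.imread("pics/v10.png").astype(int)
g=lambda q:(q[150:260,570:700].sum(2)<250)
for q in(a,b):
    yy,xx=np.nonzero(g(q));print(len(xx),xx.mean()+570,yy.mean()+150,xx.min()+570,xx.max()+570)
E
```

```text
time: 6.8
tool_pos: [0.485, 0.0325, 0.0511]
tool_rot: [0.002, -0.039, 0.999, 0.001]
contact_force: [-0.4, 1.5, 7.4]
gripper_width: 0.595
grasp_force: 6.8
time: 7.0
tool_pos: [0.4851, 0.0321, 0.0512]
tool_rot: [0.002, -0.039, 0.999, 0.0]
contact_force: [-0.2, -0.4, 8.7]
gripper_width: 0.584
grasp_force: 9.6
[505. 250.  25.  23.] 0.8
[453. 233.  17.  20.] 0.57
[505. 274.  25.  35.] 0.57
4356 625.3273645546373 220.4986225895317 582 699
4466 625.2906403940887 220.53560232870578 581 699
```

```bash
python3 -m inch '[{"dx":0,"dy":-0.004,"dz":0,"rx":0,"ry":0,"rz":0},{"dx":0,"dy":-0.008,"dz":0,"rx":0,"ry":0,"rz":0},{"dx":0,"dy":-0.012,"dz":0,"rx":0,"ry":0,"rz":0},{"dx":0,"dy":-0.012,"dz":0,"rx":0,"ry":0,"rz":0}]' 0.14
cat > track.py <<'E'
from h import *
import sys
a=cv2.imread("pics/s10.png");b=optics.grab_frame("scene")[:,:,::-1].copy();cv2.imwrite("pics/"+sys.argv[1]+".png",b)
f=lambda q:cv2.resize(q,None,fx=4,fy=4,interpolation=cv2.INTER_CUBIC)
T=f(a[223:242,449:464]);W=f(b[205:260,400:480]);r=cv2.matchTemplate(W,T,cv2.TM_CCOEFF_NORMED);_,m,_,l=cv2.minMaxLoc(r)
print("nose patch shift px",l[0]/4+400-449,l[1]/4+205-223,"score",m)
E
python3 track.py s11
python3 go.py .4847 .0372 .0497 94.5
```

```text
time: 7.5
tool_pos: [0.4858, 0.0228, 0.0514]
tool_rot: [0.002, -0.039, 0.999, 0.001]
contact_force: [-0.5, 2.0, 9.6]
gripper_width: 0.574
grasp_force: 8.7
nose patch shift px 0.0 0.0 score 0.9792608618736267
t 7.55 pos [0.4858 0.0228 0.0514] head 94.44 F [-1.    1.2   9.29] w 0.5716 g 8.78
shift [0.     0.018  0.0021] turn [ 0.0008  0.0024 -0.0006]
```

```bash
python3 -m inch '[{"dx":0,"dy":0,"dz":0,"rx":0,"ry":0,"rz":0},{"dx":0,"dy":0.004,"dz":0,"rx":0,"ry":0,"rz":0},{"dx":0,"dy":0.01,"dz":0,"rx":0,"ry":0,"rz":0},{"dx":0,"dy":0.016,"dz":0,"rx":0,"ry":0,"rz":0},{"dx":0,"dy":0.018,"dz":0,"rx":0,"ry":0,"rz":0}]' 0.24
python3 -m inch '[{"dx":0,"dy":0,"dz":0,"rx":0,"ry":0,"rz":0},{"dx":0,"dy":0,"dz":0,"rx":0,"ry":0,"rz":0}]' 0.16
python3 -m inch '[{"dx":0,"dy":0,"dz":0,"rx":0,"ry":0,"rz":0},{"dx":0,"dy":0,"dz":0,"rx":0,"ry":0,"rz":0}]' 0.12
python3 -m inch '[{"dx":0,"dy":0,"dz":0,"rx":0,"ry":0,"rz":0},{"dx":0,"dy":0,"dz":0,"rx":0,"ry":0,"rz":0}]' 0.1
python3 track.py s12
```

```text
time: 8.05
tool_pos: [0.4844, 0.0366, 0.0508]
tool_rot: [0.001, -0.039, 0.999, -0.0]
contact_force: [0.5, -1.9, 6.2]
gripper_width: 0.618
grasp_force: 5.6
time: 8.25
tool_pos: [0.4848, 0.0363, 0.0513]
tool_rot: [0.002, -0.039, 0.999, -0.0]
contact_force: [-0.2, -3.0, 9.1]
gripper_width: 0.582
grasp_force: 10.9
time: 8.45
tool_pos: [0.485, 0.0361, 0.0516]
tool_rot: [0.002, -0.039, 0.999, -0.001]
contact_force: [-0.3, -3.0, 9.7]
gripper_width: 0.566
grasp_force: 13.2
time: 8.65
tool_pos: [0.4851, 0.0359, 0.0518]
tool_rot: [0.002, -0.039, 0.999, -0.001]
contact_force: [-0.8, -4.2, 10.1]
gripper_width: 0.556
grasp_force: 14.0
nose patch shift px 0.0 0.0 score 0.9496681690216064
```

```bash
python3 - <<'E'
import cv2,numpy as np
for n in("scene","s10","s11","s12"):
    g=cv2.cvtColor(cv2.imread(f"pics/{n}.png"),cv2.COLOR_BGR2GRAY);print(n)
    for r in range(222,244,3): print(r,*["%3d"%v for v in g[r,436:468]])
E
```

```text
scene
222  99 102 104 104 167 196 182 183 181 178 176 172 175 145 103 103 103 101 103 102 102 106 103 105 106 106 106 109 106 107 126 161
225  76  78  79 155 192 185 182 181 181 175 174 170 145  94  53  50  51  48  55  75  91  93  94 100 105 107 105 105 106 112 109 105
228  78  80 126 172 186 181 181 179 175 175 173 156 108  58  54  54  51  53  70  86  84  81  82  80  84  84  91 103 107 105 105 103
231  73 120 173 186 182 182 180 177 175 173 168 129  56  52  51  52  55  53  62  66  69  69  68  59  55  53  69  81  86  99 105 102
234 119 169 184 182 179 179 177 175 175 175 131  59  53  56  55  55  54  54  55  54  55  55  54  56  51  52  57  71  94 106 101 103
237 164 184 183 181 180 177 174 174 176 143  71  52  53  53  53  54  53  55  55  53  55  58  54  54  51  54  68  93 105 105 101 103
240 186 184 182 179 179 174 174 184 156  89  62  52  52  54  54  51  54  55  53  56  52  54  55  49  53  68  85 102 102  98 102 102
243 185 183 180 176 174 175 178 159 121 111 112 158 193 192 192 191 190 190 189 188 173 157 133 125 118  85  94 102 102 101 101 101
s10
222 125 152 150 149 185 198 186 18
[... 2441 characters left out ...]
  86  87  89  92  97 105 108 109 107 106
231 154 136 112 106 106 105 102 105 102 103 101  86  57  55  52  54  53  55  71  83  79  80  78  73  65  56  73  85  93 105 104 105
234 136 112 106 105 104 102 105 103  99 100  85  56  52  54  52  57  56  57  54  58  55  54  55  57  54  53  55  71  96 104 106 104
237 107 106 106 104 102 102 100 101 102  95  73  53  54  54  55  54  56  56  55  57  57  58  56  54  54  54  64  90 106 108 105 104
240 107 104 104 103 103 100 103 106 107  82  51  40  31  29  28  26  28  33  33  46  53  53  56  55  56  77  98 102 105 104 106 103
243 107 104 103 102 104 101 103 106 111 114 113 113 112 112 111 111 111 112 108 110 116 108  83  70  86  95 100 107 107 104 104 101
```

```bash
python3 - <<'E'
import cv2,numpy as np
v=cv2.imread("pics/v9.png")[0:200,0:200];s=cv2.imread("pics/s12.png")
f=lambda q,k:cv2.resize(q,None,fx=k,fy=k,interpolation=cv2.INTER_CUBIC)
A=f(v,2)[:, :400];B=f(s[170:220,325:375],8)
C=f(s[205:255,400:500],4);D=f(cv2.imread("pics/s10.png")[205:255,400:500],4)
cv2.imwrite("pics/v11.png",np.vstack([np.hstack([A,B]),np.hstack([C,D])]))
E
```

```text
(no output)
```

View pics/v11.png

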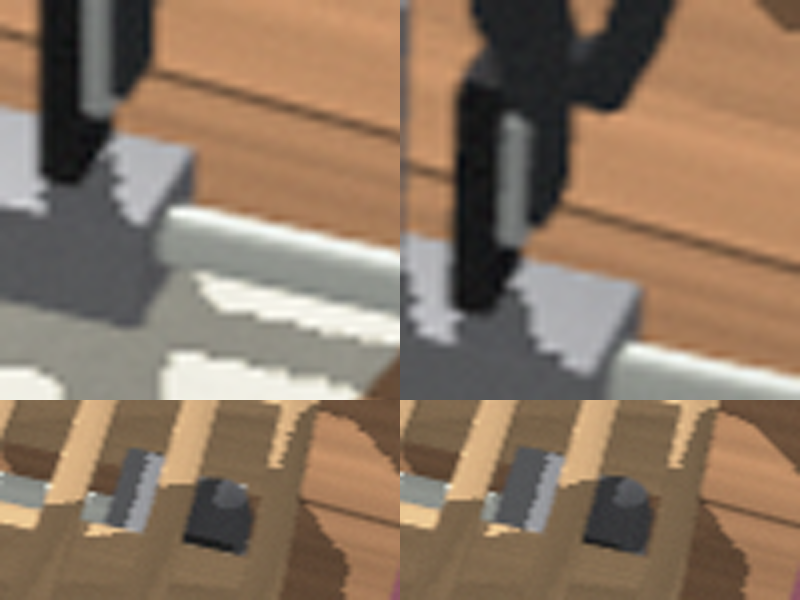

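```bash
python3 -m inch '[{"dx":0,"dy":-0.003,"dz":0,"rx":0,"ry":0,"rz":0},{"dx":0,"dy":-0.006,"dz":0,"rx":0,"ry":0,"rz":0},{"dx":0,"dy":-0.01,"dz":0,"rx":0,"ry":0,"rz":0},{"dx":0,"dy":-0.01,"dz":0,"rx":0,"ry":0,"rz":0}]'
cat > rows.py <<'E'
import sys
from h import *
b=optics.grab_frame("scene")[:,:,::-1].copy();cv2.imwrite("pics/"+sys.argv[1]+".png",b)
g=cv2.cvtColor(b,cv2.COLOR_BGR2GRAY)
for r in (225,231,237,240): print(r,*["%3d"%v for v in g[r,436:468]])
E
python3 rows.py s13; python3 go.py .4847 .0372 .0497 94.5
```

```text
time: 9.1
tool_pos: [0.4855, 0.0294, 0.0517]
tool_rot: [0.002, -0.039, 0.999, 0.001]
contact_force: [-1.2, 2.6, 11.2]
gripper_width: 0.551
grasp_force: 10.9
225 153 150 150 160 180 188 184 151 109 106 104 106 103  94  69  56  52  53  55  78  96 100 101 108 108 108 109 106 108 106 103 104
231 152 135 113 107 104 106 105 103 102 102 101  84  58  54  53  53  54  56  71  81  82  78  78  76  65  56  69  83  90 103 108 102
237 109 105 107 104 104 104 101 103 100  94  72  53  53  53  54  54  52  56  56  55  57  57  57  58  53  55  66  91 108 103 104 104
240 107 106 103 103 100 101 101 104 106  82  45  42  32  28  28  31  28  29  42  49  57  56  55  54  53  77  97 102 107 105 104 104
t 9.15 pos [0.4855 0.0294 0.0517] head 94.46 F [-1.37  2.88 10.3 ] w 0.5557 g 11.04
shift [0.0002 0.0098 0.0025] turn [ 0.0012  0.0025 -0.0005]
```

```bash
cat > tr.py <<'E'
import cv2,sys
f=lambda q:cv2.resize(q,None,fx=4,fy=4,interpolation=cv2.INTER_CUBIC)
def tr(A,B,r0,r1,c0,c1,p=12):
    T=f(A[r0:r1,c0:c1]);r=cv2.matchTemplate(f(B[r0-p:r1+p,c0-p:c1+p]),T,cv2.TM_CCOEFF_NORMED);_,m,_,l=cv2.minMaxLoc(r)
    return (l[0]/4-p,l[1]/4-p,round(m,3))
E
python3 - <<'E'
from tr import *
R=lambda n:cv2.imread(f"pics/{n}.png")
for a,b in(("s10","s11"),("s10","s12"),("s12","s13")):
    A,B=R(a),R(b);print(a,b,"housing",tr(A,B,198,218,343,363),"trigger",tr(A,B,185,210,328,345),"finger",tr(A,B,165,200,335,350))
for n in("s10","s11","s12","s13"):
    g=cv2.cvtColor(R(n),cv2.COLOR_BGR2GRAY);print(n,*g[225,420:446]);print("   ",*g[231,420:446])
E
```

```text
s10 s11 housing (-4.0, -1.0, 0.992) trigger (-4.75, -1.0, 0.987) finger (-4.75, -1.25, 0.99)
s10 s12 housing (2.5, 0.5, 0.978) trigger (1.25, 0.25, 0.992) finger (1.25, 0.25, 0.991)
s12 s13 housing (-3.25, -0.75, 0.986) trigger (-3.25, -0.75, 0.992) finger (-3.25, -0.75, 0.992)
s10 178 169 134 87 82 78 81 83 86 87 85 87 84 85 87 125 151 151 150 159 181 187 186 185 153 108
    105 134 148 144 117 85 84 85 84 85 85 85 85 126 154 151 151 135 113 108 104 104 104 101 102 101
s11 177 170 140 101 87 85 86 87 83 82 85 85 85 84 84 122 126 84 59 125 181 154 152 152 110 105
    106 102 89 84 86 85 85 85 87 84 85 84 85 125 132 90 75 75 98 109 108 106 105 102 100 100
s12 177 171 136 89 80 84 80 83 80 81 86 85 85 85 85 125 152 153 152 162 180 187 184 183 182 179
    104 133 146 145 141 140 134 107 84 84 87 83 83 124 153 152 154 136 112 106 106 105 102 105 102 103
s13 179 170 136 88 81 80 84 83 86 85 87 85 84 84 85 124 153 150 150 160 180 188 184 151 109 106
    106 134 148 126 92 83 84 84 88 85 84 85 86 124 152 151 152 135 113 107 104 106 105 103 102 102
```

```bash
python3 -m inch '[{"dx":0,"dy":0,"dz":0,"rx":0,"ry":0,"rz":0},{"dx":0,"dy":0.004,"dz":0,"rx":0,"ry":0,"rz":0},{"dx":0,"dy":0.008,"dz":0,"rx":0,"ry":0,"rz":0},{"dx":0,"dy":0.009,"dz":0,"rx":0,"ry":0,"rz":0}]' 0.16
python3 -m inch '[{"dx":0,"dy":0,"dz":0,"rx":0,"ry":0,"rz":0},{"dx":0,"dy":0,"dz":0,"rx":0,"ry":0,"rz":0}]' 0.1
python3 -m inch '[{"dx":0,"dy":0,"dz":0,"rx":0,"ry":0,"rz":0},{"dx":0,"dy":0,"dz":0,"rx":0,"ry":0,"rz":0}]' 0.08
python3 -m inch '[{"dx":0,"dy":0,"dz":0,"rx":0,"ry":0,"rz":0},{"dx":0,"dy":0,"dz":0,"rx":0,"ry":0,"rz":0}]' 0.06
python3 rows.py s14
```

```text
time: 9.55
tool_pos: [0.4849, 0.0356, 0.0512]
tool_rot: [0.002, -0.039, 0.999, -0.0]
contact_force: [0.4, -3.2, 7.6]
gripper_width: 0.577
grasp_force: 8.9
time: 9.75
tool_pos: [0.4851, 0.0353, 0.0516]
tool_rot: [0.002, -0.039, 0.999, -0.001]
contact_force: [-1.2, -3.3, 9.5]
gripper_width: 0.553
grasp_force: 13.1
time: 9.95
tool_pos: [0.4852, 0.0351, 0.0517]
tool_rot: [0.002, -0.039, 0.999, -0.001]
contact_force: [0.1, -5.3, 10.4]
gripper_width: 0.545
grasp_force: 19.5
time: 10.15
tool_pos: [0.4853, 0.035, 0.0519]
tool_rot: [0.002, -0.039, 0.999, -0.001]
contact_force: [-0.9, -4.9, 11.1]
gripper_width: 0.539
grasp_force: 26.9
225 152 152 154 161 178 186 184 183 182 180 176 173 144  93  73  56  56  51  56  80  97  97 106 106 110 107 109 108 106 105 103 101
231 152 136 111 108 109 103 104 102 103  99 100  86  60  55  53  52  55  57  71  83  80  78  82  73  63  57  69  85  92 104 107 105
237 110 105 107 104 103 105 102 103 102  98  73  53  53  53  55  52  55  54  55  57  56  56  54  56  53  55  63  92 106 107 105 106
240 107 105 105 104 100 103  99 106 106  86  60  41  35  27  29  32  29  26  33  38  42  49  48  57  54  57  81 103 106 105 103 104
```

```bash
python3 -m inch '[{"dx":0,"dy":0,"dz":0,"rx":0,"ry":0,"rz":0},{"dx":0,"dy":-0.003,"dz":0,"rx":0,"ry":0,"rz":0},{"dx":0,"dy":-0.007,"dz":0,"rx":0,"ry":0,"rz":0},{"dx":0,"dy":-0.012,"dz":0,"rx":0,"ry":0,"rz":0},{"dx":0,"dy":-0.012,"dz":0,"rx":0,"ry":0,"rz":0}]' 0.065
python3 rows.py s15; python3 go.py .5 -.15 .0517 94.4
```

```text
time: 10.7
tool_pos: [0.486, 0.0271, 0.0519]
tool_rot: [0.002, -0.038, 0.999, 0.001]
contact_force: [-0.2, 3.2, 10.7]
gripper_width: 0.536
grasp_force: 22.6
225 151 151 153 159 179 155 153 153 109 107 105 105 104  82  56  52  54  55  69  92 106 110 110 111 109 110 106 108 106 104 103 103
231 152 134 107 107 105 103 104 104 102 102 102  89  62  54  58  58  55  57  62  62  54  58  70  78  83  82  83  83  90 103 107 104
237 107 107 106 104 104 102 102  98 101  94  74  56  56  54  57  54  56  55  56  54  54  56  65  72  73  71  79  94 105 105 105 104
240 105 104 104 106 102 102 102 106 105  83  42  32  31  29  26  31  32  47  55  55  51  71  81  79  74  77  86 100 106 104 105 103
t 10.75 pos [0.486  0.0271 0.0519] head 94.4 F [-0.32  2.11 10.95] w 0.5402 g 22.72
shift [-4.000e-04 -2.221e-01 -2.000e-04] turn [0.0014 0.0031 0.    ]
```

```bash
python3 -m inch '[{"dx":0,"dy":-0.01,"dz":0,"rx":0,"ry":0,"rz":0},{"dx":0,"dy":-0.025,"dz":0,"rx":0,"ry":0,"rz":0},{"dx":0,"dy":-0.042,"dz":0,"rx":0,"ry":0,"rz":0},{"dx":0,"dy":-0.06,"dz":0,"rx":0,"ry":0,"rz":0},{"dx":0,"dy":-0.078,"dz":0,"rx":0,"ry":0,"rz":0}]'
python3 -m inch '[{"dx":0,"dy":-0.018,"dz":0,"rx":0,"ry":0,"rz":0},{"dx":0,"dy":-0.036,"dz":0,"rx":0,"ry":0,"rz":0},{"dx":0,"dy":-0.054,"dz":0,"rx":0,"ry":0,"rz":0},{"dx":0,"dy":-0.072,"dz":0,"rx":0,"ry":0,"rz":0},{"dx":0,"dy":-0.086,"dz":0,"rx":0,"ry":0,"rz":0}]'
python3 -m inch '[{"dx":0,"dy":-0.012,"dz":0,"rx":0,"ry":0,"rz":0},{"dx":0,"dy":-0.02,"dz":0,"rx":0,"ry":0,"rz":0},{"dx":0,"dy":-0.02,"dz":0,"rx":0,"ry":0,"rz":0}]'
python3 go.py .551 -.249 .0517 94.4
cat > ck.py <<'E'
from h import *
import sys
a=optics.grab_frame("scene");save(a,sys.argv[1])
for d in nets.boxes_of("scene","chuck"):
    u,v,w,h=d["bbox"];print("scene",np.round(d["bbox"],1),round(d["confidence"],2),"at z.022",at("scene",u,v,.022).round(4))
b=optics.grab_frame("side");save(b,sys.argv[1]+"_side")
for d in nets.boxes_of("side","chuck"):
    u,v,w,h=d["bbox"];print("side",np.round(d["bbox"],1),round(d["confidence"],2),"at z.022",at("side",u,v,.022).round(4))
E
python3 ck.py p1
```

```text
time: 11.25
tool_pos: [0.4908, -0.0351, 0.0519]
tool_rot: [0.002, -0.039, 0.999, 0.002]
contact_force: [0.3, 7.1, 12.0]
gripper_width: 0.534
grasp_force: 21.0
time: 11.75
tool_pos: [0.4961, -0.1041, 0.052]
tool_rot: [0.002, -0.038, 0.999, 0.001]
contact_force: [-0.6, 6.7, 13.4]
gripper_width: 0.538
grasp_force: 21.1
time: 12.05
tool_pos: [0.4973, -0.1209, 0.0519]
tool_rot: [0.002, -0.038, 0.999, 0.0]
contact_force: [0.4, 1.1, 11.6]
gripper_width: 0.538
grasp_force: 24.3
t 12.05 pos [ 0.4973 -0.1209  0.0519] head 94.37 F [ 0.4   1.07 11.58] w 0.5378 g 24.28
shift [-0.0547 -0.1648  0.0004] turn [ 0.0003  0.0029 -0.0004]
scene [367.9 219.4  21.   25. ] 0.78 at z.022 [0.4813 0.1248 0.022 ]
scene [505.1 249.3  21.9  24.7] 0.65 at z.022 [0.4583 0.3816 0.022 ]
scene [504.8 273.9  21.3  33.2] 0.61 at z.022 [0.5273 0.3914 0.022 ]
```

```bash
python3 -m inch '[{"dx":-0.004,"dy":-0.01,"dz":0,"rx":0,"ry":0,"rz":0},{"dx":-0.01,"dy":-0.026,"dz":0,"rx":0,"ry":0,"rz":0},{"dx":-0.017,"dy":-0.045,"dz":0,"rx":0,"ry":0,"rz":0},{"dx":-0.024,"dy":-0.066,"dz":0,"rx":0,"ry":0,"rz":0},{"dx":-0.031,"dy":-0.087,"dz":0,"rx":0,"ry":0,"rz":0}]'
python3 -m inch '[{"dx":-0.008,"dy":-0.021,"dz":0,"rx":0,"ry":0,"rz":0},{"dx":-0.015,"dy":-0.042,"dz":0,"rx":0,"ry":0,"rz":0},{"dx":-0.02,"dy":-0.06,"dz":0,"rx":0,"ry":0,"rz":0},{"dx":-0.023,"dy":-0.072,"dz":0,"rx":0,"ry":0,"rz":0},{"dx":-0.024,"dy":-0.078,"dz":0,"rx":0,"ry":0,"rz":0}]'
python3 -m inch '[{"dx":0,"dy":0,"dz":0,"rx":0,"ry":0,"rz":0},{"dx":0,"dy":0,"dz":0,"rx":0,"ry":0,"rz":0},{"dx":0,"dy":0,"dz":0,"rx":0,"ry":0,"rz":0}]'
python3 go.py .551 -.249 .0517 94.4
python3 ck.py p2
python3 rfit.py .549 -.24 94.2
```

```text
time: 12.75
tool_pos: [0.527, -0.1873, 0.0519]
tool_rot: [0.001, -0.039, 0.999, 0.001]
contact_force: [-2.8, 8.0, 15.0]
gripper_width: 0.535
grasp_force: 21.2
time: 13.25
tool_pos: [0.551, -0.2483, 0.0519]
tool_rot: [0.001, -0.038, 0.999, 0.001]
contact_force: [-1.9, 7.2, 15.0]
gripper_width: 0.536
grasp_force: 21.4
time: 13.55
tool_pos: [0.5511, -0.249, 0.0518]
tool_rot: [0.002, -0.038, 0.999, 0.0]
contact_force: [1.0, 0.1, 9.8]
gripper_width: 0.544
grasp_force: 24.7
t 13.55 pos [ 0.5511 -0.249   0.0518] head 94.41 F [0.96 0.1  9.8 ] w 0.5444 g 24.72
shift [ 0.0002 -0.      0.0002] turn [0.0001 0.0027 0.0001]
scene [505.3 274.1  24.2  28.9] 0.94 at z.022 [0.5275 0.3922 0.022 ]
scene [299.6 216.3  17.8  21.8] 0.85 at z.022 [0.5306 0.0009 0.022 ]
scene [505.9 250.2  26.1  24.7] 0.64 at z.022 [0.4603 0.3833 0.022 ]
side [293.6 295.7  20.8  26.4] 0.86 at z.022 [0.5328 0.0032 0.022 ]
side [270.5 142.9  21.   10.4] 0.69 at z.022 [0.5308 0.4064 0.022 ]
side [237.1 147.4  18.9  10.8] 0.54 at z.022 [0.4596 0.3997 0.022 ]
reacher [ 0.5449 -0.2417] 94.71 0.17399060929854968 palm [ 0.5265 -0.0174  0.016 ]
```

```bash
python3 -m inch '[{"dx":0,"dy":0,"dz":0,"rx":0,"ry":0,"rz":0},{"dx":0,"dy":0,"dz":0,"rx":0,"ry":0,"rz":0}]' 0.1
python3 -m inch '[{"dx":0,"dy":0,"dz":0,"rx":0,"ry":0,"rz":0},{"dx":0,"dy":0,"dz":0,"rx":0,"ry":0,"rz":0}]' 0.2
python3 -m inch '[{"dx":0,"dy":0,"dz":0,"rx":0,"ry":0,"rz":0},{"dx":0,"dy":0,"dz":0,"rx":0,"ry":0,"rz":0},{"dx":0,"dy":0,"dz":0,"rx":0,"ry":0,"rz":0}]' 0.36
python3 -m inch '[{"dx":0,"dy":-0.006,"dz":0,"rx":0,"ry":0,"rz":0},{"dx":0,"dy":-0.015,"dz":0,"rx":0,"ry":0,"rz":0},{"dx":0,"dy":-0.028,"dz":0,"rx":0,"ry":0,"rz":0},{"dx":0,"dy":-0.038,"dz":0,"rx":0,"ry":0,"rz":0},{"dx":0,"dy":-0.038,"dz":0,"rx":0,"ry":0,"rz":0}]'
python3 ck.py p3; python3 go.py .558 -.34 .05 94.4
```

```text
time: 14.15
tool_pos: [0.551, -0.2486, 0.0516]
tool_rot: [0.002, -0.039, 0.999, 0.0]
contact_force: [0.3, 2.9, 9.4]
gripper_width: 0.552
grasp_force: 12.3
time: 14.35
tool_pos: [0.5505, -0.2483, 0.0508]
tool_rot: [0.001, -0.038, 0.999, 0.001]
contact_force: [1.5, 1.4, 6.9]
gripper_width: 0.599
grasp_force: 5.6
time: 14.65
tool_pos: [0.5497, -0.2483, 0.0498]
tool_rot: [0.001, -0.038, 0.999, 0.001]
contact_force: [1.3, 2.8, 6.4]
gripper_width: 0.676
grasp_force: 4.8
time: 15.15
tool_pos: [0.5519, -0.2802, 0.05]
tool_rot: [0.0, -0.038, 0.999, -0.0]
contact_force: [-0.1, -1.0, 5.3]
gripper_width: 0.676
grasp_force: 4.7
scene [506.  249.4  26.4  24.2] 0.97 at z.022 [0.4579 0.3831 0.022 ]
scene [298.4 216.6  19.2  29.5] 0.89 at z.022 [ 0.5326 -0.0008  0.022 ]
scene [504.2 274.8  24.5  34.5] 0.73 at z.022 [0.5301 0.3908 0.022 ]
side [291.5 302.4  20.7  23.1] 0.94 at z.022 [ 0.528 -0.009  0.022]
side [270.5 143.6  21.    9.3] 0.77 at z.022 [0.5306 0.4039 0.022 ]
side [238.7 145.7  18.   12.4] 0.48 at z.022 [0.4631 0.4052 0.022 ]
side [276.4 320.6  14.5  20.3] 0.44 at z.022 [ 0.5016 -0.0387  0.022 ]
t 15.35 pos [ 0.5519 -0.2802  0.0499] head 94.39 F [-0.17 -2.66  5.84] w 0.6833 g 4.73
shift [-0.0019 -0.0752  0.0001] turn [-0.001   0.0007 -0.0001]
```

```bash
python3 -m inch '[{"dx":0,"dy":-0.012,"dz":0,"rx":0,"ry":0,"rz":0},{"dx":0,"dy":-0.03,"dz":0,"rx":0,"ry":0,"rz":0},{"dx":0,"dy":-0.05,"dz":0,"rx":0,"ry":0,"rz":0},{"dx":0,"dy":-0.065,"dz":0,"rx":0,"ry":0,"rz":0},{"dx":0,"dy":-0.07,"dz":0,"rx":0,"ry":0,"rz":0}]'
python3 -m inch '[{"dx":0,"dy":0,"dz":0,"rx":0,"ry":0,"rz":0},{"dx":0,"dy":0,"dz":0,"rx":0,"ry":0,"rz":0},{"dx":0,"dy":0,"dz":0,"rx":0,"ry":0,"rz":0},{"dx":0,"dy":0,"dz":0,"rx":0,"ry":0,"rz":0}]' 0.48
python3 -m inch '[{"dx":0,"dy":0,"dz":0,"rx":0,"ry":0,"rz":0},{"dx":0,"dy":0,"dz":0,"rx":0,"ry":0,"rz":0},{"dx":0,"dy":0,"dz":0,"rx":0,"ry":0,"rz":0},{"dx":0,"dy":0,"dz":0,"rx":0,"ry":0,"rz":0}]' 1
python3 -m inch '[{"dx":0,"dy":0,"dz":-0.03,"rx":0,"ry":0,"rz":0},{"dx":0,"dy":0,"dz":-0.08,"rx":0,"ry":0,"rz":0},{"dx":0,"dy":0,"dz":-0.13,"rx":0,"ry":0,"rz":0},{"dx":0,"dy":0,"dz":-0.18,"rx":0,"ry":0,"rz":0},{"dx":0,"dy":0,"dz":-0.18,"rx":0,"ry":0,"rz":0}]'
python3 ck.py p4; python3 rfit.py .555 -.33 94.4; python3 - <<'E'
from tr import *
A,B=cv2.imread("pics/scene.png"),cv2.imread("pics/p4.png")
print("glue",tr(A,B,222,300,226,268,6),"jar",tr(A,B,224,276,136,182,6),"knob",tr(A,B,272,296,428,452,5))
E
```

```text
time: 15.85
tool_pos: [0.556, -0.3355, 0.0498]
tool_rot: [0.0, -0.038, 0.999, 0.001]
contact_force: [0.1, 2.7, 7.4]
gripper_width: 0.679
grasp_force: 4.7
time: 16.25
tool_pos: [0.5552, -0.335, 0.0487]
tool_rot: [-0.0, -0.038, 0.999, 0.0]
contact_force: [0.1, -1.6, -0.2]
gripper_width: 0.743
grasp_force: 0.0
time: 16.65
tool_pos: [0.5555, -0.3352, 0.049]
tool_rot: [-0.0, -0.038, 0.999, 0.0]
contact_force: [-0.3, 0.2, -0.1]
gripper_width: 0.999
grasp_force: 0.0
time: 17.15
tool_pos: [0.5588, -0.3378, 0.2019]
tool_rot: [0.005, -0.038, 0.999, -0.004]
contact_force: [0.4, -0.6, 0.8]
gripper_width: 0.998
grasp_force: 0.0
scene [505.5 273.6  22.4  32.5] 0.83 at z.022 [0.526  0.3923 0.022 ]
scene [299.6 218.9  18.1  26.8] 0.73 at z.022 [0.5384 0.0047 0.022 ]
scene [505.6 251.2  23.9  24.3] 0.71 at z.022 [0.4635 0.3832 0.022 ]
reacher [ 0.5516 -0.336 ] 93.7 0.07066296225330522 palm [ 0.5371 -0.1114  0.016 ]
glue (0.25, 0.25, 0.837) jar (0.5, 0.25, 0.403) knob (-0.25, 0.0, 0.655)
```

```bash
python3 -m inch '[{"dx":0,"dy":0,"dz":0,"rx":0,"ry":0,"rz":0},{"dx":0,"dy":0,"dz":0,"rx":0,"ry":0,"rz":0}]'; python3 -c "
from h import *
print(ticket.job_done())"
```

```text
time: 17.75
tool_pos: [0.5554, -0.3353, 0.1926]
tool_rot: [-0.0, -0.038, 0.999, 0.0]
contact_force: [-0.7, -0.8, -0.5]
gripper_width: 0.997
grasp_force: 0.0
the job is handed in; nothing more can be done
None
```

The job is handed in at about 18 s: from the camera measurements, the chuck stands near the middle of the white card with its jaws released, the reacher is drawn back about 7 cm clear of it, and glue bottle, jar and knob show no sign of having moved (the jar match was weak). My picture views ran out before the end, so I did not look at the final scene by eye, and no verdict came back.

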